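# Square a brass blank up in the locating corner, then load it into the marking nest

### The arm

A 6-joint arm with a two-finger parallel gripper is mounted at the origin on a cart in front of the work surface, level with it; the furniture and walls round the work are solid. World frame = base frame: x ahead of the robot, y to its left, z up, the work surface at z = 0. Lengths are in mm, angles in degrees, forces in N, time in s.
With the tool pointing down it reaches from about 350 to 850 mm from the base axis. Payload 8.1 kg.
Tool frame: the origin (TCP) lies midway between the tips of the shut fingers; the grasp point (between the pads) lies 19 mm behind it; z points along the fingers, y is the line along which they close (so a half turn about z gives the same grasp; the last joint's range is limited). The gripper opens to 85 mm and grips with 20 to 120 N. Pads are 22 mm wide; open, the fingers measure 114 mm over their backs; the gripper's body (76 mm by 85 mm) begins 54 mm behind the grasp point. The pads swing forward as they close: fully open they stand 13 mm farther back than shut.
Start: joints at [-73.19, 7.471, 85.268, -0, 87.261, -4.893], TCP at [221.903, -557.462, 231.292] pointing down, gripper open.
Joint ranges: [-169.43, 169.43], [-51.17, 129.36], [1.28, 143.12], [-76.62, 256.62], [0, 156.53], [-152.29, 152.29]. Speed limits (degrees/s): [136.94, 136.94, 159.86, 180, 180, 180].

### API

Orientations are given as [roll, pitch, yaw] about the fixed x, y, z axes, in that order (R = Rz(yaw) Ry(pitch) Rx(roll)).
In Python, from bench import sense, snapshot, camera_params, hand_in, masks_of, pinpoint gives the robot as it stands.
- The arm moves only by the tool step_arm, never from a script. Its argument "targets" is a list of rows, each an object with "angular": the turn, a rotation vector about the tool's x, y, z scaled (see below), a list of three; "dp": the shift along the tool's x, y, z scaled (see below), a list of three; "fingers": the closure, from 0 (fully open) to 1 (shut). A call has exactly 8 rows; each row is the pose to reach, as a shift and turn from the pose commanded when the call began, along the tool's axes at that moment, turning the shorter way round; what a row does not reach only later rows make up. The controller multiplies each number of a shift by 0.2 m and each number of a turn by 180 degrees. A row lasts 1/8 s, in which the tool goes at most 62.5 mm and 10.7 degrees, less where a joint would pass 70% of its speed; a pose out of reach is approached as far as the arm can. A call with a number of a shift or a turn outside -1 to 1 is refused whole. A call with a gripper value outside its range is refused whole. The fingers move at their own pace and stop on an object; "newtons" is the grip in N (left out, the last holds). Time passes only in rows, so rows that repeat a pose let the fingers close, or fill a call up. It gives the time, the measured TCP pose, the force, the opening and the grip force at its end, in the units of the state.
- sense(): the state, without advancing time (a new reading comes with each control period).
- snapshot(name): name is "side" or "top"; returns the picture (384x512x3 uint8, blue, green, red); there is no depth.
- camera_params(name): a dict with "vfov" (degrees; the focal length in pixels is half the picture's height over the tangent of half this angle, whatever the lens; pixels are square), "cx", "cy" (the principal point, pixels), "R" (3x3) and "t" (3): a world point X has camera coordinates R X + t. Camera axes: x right, y down, z forward; pixel columns grow to the right and rows downward; lengths in mm; the calibration is good to about 2 mm. A picture is of the moment at which its call begins. camera_params takes no time and is no camera call.
- hand_in(): hands the job in; it is judged then, once.
Trained networks look in the newest picture that a camera, given by its name, has taken for a name from the list of things; names that differ only in an ending like _2 or _b are one class to them, and where a whole thing is asked for, a point or a joint stands for the part that bears it (a point fixed in the world has none). Each returns a list of dicts, best first, with "conf" (0 to 1); they miss things now and then, are a little off and sometimes report something else, mostly with a low value. They report only what shows in the picture. A call takes as long as a camera call. They do not tell look-alikes from the thing itself.
- masks_of(camera, label): "pixels" (384x512 bool, what is visible of it) and "at" ([column, row] in pixels, amid what is visible of it).
- pinpoint(camera, label): "at" ([column, row] in pixels: a listed point, or the origin of a listed thing).
The state is a dict: "time": time; "joint_pos": joint angles; "qd": joint speeds; "joint_efforts": joint torques, N m; "tool_pos": TCP position; "tcp_rot": TCP orientation; "ft_force": force on the tool from outside, world axes, zero at the start; "wrist_torque": the same for the moment, N m; "finger_gap": finger opening in mm; "grip_force": force on a finger pad.
Only numpy, scipy, OpenCV 4.12 (cv2) and the standard library are available. Lean on these libraries where they do the work, as an engineer would, in place of code of your own. Each camera call takes 0.05 s, during which the arm holds its last target. There are 200 camera calls.

### The job

Take the brass plate from the dark wooden holder, lay it flat on the steel locating base about a centimetre or more clear of both fences, and slide it into the corner until it sits against both dark fences; let go of it there. Then take it again by its two short ends and lower it, without dropping it, flat into the blue marking nest between the rails, and let go. Leave the micrometer, the bushing and the brass cap where they are.

Things in the scene. Friction and masses are not known exactly. Their poses are not given: they have to be found in the camera images.
- plate_center (a point): the loose brass plate, a flat rectangular blank with four small dark dots on top (not real holes), 46 mm (its x) by 62 mm (its y, the long axis) by 8 mm thick, about 0.2 kg, slides on the base under a push of 1 to 4 N; this point is its very centre, 4 mm above its underside; z up. Half a turn about z makes no difference.
- plate: the same brass plate; origin at the centre of its underside, axes as above
- holder_mid (a point): middle of the top face of the wooden holder, 8 mm above the worktop, z up. The plate starts here, within about 6 mm and 0.1 rad, long axis along the holder's y
- holder: dark wooden holder, fixed: board 84 (x) by 104 (y) by 8 mm with a wooden cheek across each short end of the plate, at y = 37 to 47 and -37 to -47 mm, 46 mm wide, rising 22 mm above the board. So the plate can be gripped only across its 46 mm width (along x), where the board is bare. Origin under its centre, on the worktop
- corner_seat (a point): where the centre of the plate's underside lies when the plate is fully home in the corner, long axis along this y: on the top face of the steel base, 10 mm above the worktop, z up. The fences are at +x (long side) and +y (end), so the plate slides home along +x and +y. The base is bare on the other sides, to x = -76 and y = -70 mm from here
- corner: steel locating corner, fixed: flat base 116 x 116 x 10 mm, origin under its centre; two dark fences 12 mm high and thick. From point corner_seat: long-side fence = two blocks, face at x = 23 mm, at y = 18 to 31 and -18 to -31 mm (36 mm finger gap between); end fence = two blocks, face at y = 31 mm, at x = 16.5 to 23 and -16.5 to -23 mm (33 mm finger gap between)
- nest_seat (a point): centre of the marking nest's floor, 10 mm above the worktop, z up: where the centre of the plate's underside belongs, long axis along this y (either way round), with 2 mm play on every side
- nest: marking nest, fixed: blue base 96 x 96 x 10 mm, origin under its centre; two aluminium rails along y, 80 mm long, 11 mm thick, 18 mm above the floor, inner faces at x = 25 and -25 mm; at the four corners lugs 8 mm high, at x = 18 to 25 mm either side, faces to the plate at y = 33 and -33 mm, 7 mm thick. A 36 mm wide opening at each end is left for the fingers
- micrometer: outside micrometer, loose, with green frame, 51 by 139 by 18 mm, lying flat behind the work; origin at the middle of its underside. Leave alone.
- bushing: a brass-coloured bushing, loose, 44 mm across, 30 mm high, standing on the worktop; origin at the middle of its underside. Leave alone.
- brass_cap: a round brass cap, loose, 48 mm across, 14 mm high; origin at the middle of its underside. Leave alone.
Mind the look-alikes: they are no part of the job. Of the things that look like the holder, take the one that is farthest from the robot's base at the start.

How it is judged:
By the outcome, as a careful person would: the job done as asked, in the order asked, and still so for the second after the job is handed in, with the robot touching nothing.
It also fails if it takes over 72 s, if anything falls off the work surface, if the arm or the gripper's body presses on something with over 40 N, if the wrist force passes 120 N, or if a joint passes its speed limit or range.

## Working session

There is one attempt and no reset: what is moved stays moved. The work goes in short steps, Python scripts to look and compute and a tool call to move; the robot and the scene stay as the last step left them, time stands still between calls to the robot, and variables do not carry over. Pictures are saved under pics/ and viewed, at most 10 in all, crops included, and the job is handed in when it is done.

Besides the shell and the picture viewer there is one more tool, called after "Call:" as a command line: name --argument value ..., lists and objects as JSON in quotes. step_arm: Moves the arm, as the interface text tells. Its arguments: {"type":"object","properties":{"targets":{"type":"array","items":{"type":"object","properties":{"angular":{"type":"array","items":{"type":"number","minimum":-1,"maximum":1}},"dp":{"type":"array","items":{"type":"number","minimum":-1,"maximum":1}},"fingers":{"type":"number"}}}},"newtons":{"type":"number"}},"required":["targets"]}

```bash
mkdir -p pics; ls
cat > h.py <<'E'
import numpy as np, cv2
from bench import *
from scipy.spatial.transform import Rotation as Ro
def ray(cam,px):
    p=camera_params(cam); f=192/np.tan(np.radians(p["vfov"])/2)
    R=np.array(p["R"]);t=np.array(p["t"])
    d=R.T@np.array([(px[0]-p["cx"])/f,(px[1]-p["cy"])/f,1]); return -R.T@t,d
def at_z(cam,px,z):
    c,d=ray(cam,px); return c+d*(z-c[2])/d[2]
def proj(cam,X):
    p=camera_params(cam); f=192/np.tan(np.radians(p["vfov"])/2)
    c=np.array(p["R"])@np.array(X)+np.array(p["t"]); return [f*c[0]/c[2]+p["cx"],f*c[1]/c[2]+p["cy"]]
E
python3 - <<'E'
from h import *
for c in("top","side"):
    p=camera_params(c);print(c,p["vfov"],p["cx"],p["cy"],-np.array(p["R"]).T@p["t"], {k:v for k,v in p.items() if k not in("R","t")})
    cv2.imwrite(f"pics/{c}0.png",snapshot(c))
    for l,z in(("plate_center",12),("holder_mid",8),("corner_seat",10),("nest_seat",10),("holder",0),("corner",0),("nest",0)):
        for r in pinpoint(c,l)[:4]: print(c,l,round(r["conf"],2),np.round(r["at"],1),at_z(c,r["at"],z).round(1))
print(sense())
E
```

```text
pics
top 43.182789629787955 249.37948872375893 194.70788793284274 [ 317.88344073    6.61316076 1282.76389034] {'vfov': 43.182789629787955, 'cx': 249.37948872375893, 'cy': 194.70788793284274}
top plate_center 0.81 [237.5 192.2] [523.5  22.5  12. ]
top plate_center 0.63 [193.4 186.4] [536.1 139.9  12. ]
top holder_mid 0.6 [235.2 190.2] [529.4  28.8   8. ]
top holder_mid 0.56 [359.3 261.4] [ 349.1 -300.4    8. ]
top corner_seat 0.87 [134.1 197.2] [503.5 295.3  10. ]
top nest_seat 0.63 [345.9 199.7] [ 510.9 -266.2   10. ]
top holder 0.93 [236.9 191. ] [528.6  24.3   0. ]
top holder 0.84 [357.3 262.3] [ 346.8 -297.     0. ]
top corner 0.85 [140.7 206.8] [479.6 278.6   0. ]
top nest 0.64 [340.  201.6] [ 506.9 -252.5    0. ]
side 45.402256172270064 258.1935500555796 188.22799236693842 [1126.91464615  760.58809335  592.38183555] {'vfov': 45.402256172270064, 'cx': 258.1935500555796, 'cy': 188.22799236693842}
side plate_center 0.68 [255.5 213.6] [521.2  15.2  12. ]
side plate_center 0.19 [346.8 265.4] [497.3 288.7  12. ]
side holder_mid 0.67 [257.3 215.9] [520.2  21.1   8. ]
side holder_mid 0.
[... 455 characters left out ...]
  -0. ]
{'time': 0.8, 'joint_pos': array([-7.31891730e+01,  7.46724251e+00,  8.52681759e+01,  3.18907590e-04,
        8.72633413e+01, -4.89224580e+00]), 'qd': array([-0.08693463, -0.06134728, -0.02320208,  0.01772933, -0.04947608,
       -0.04977609]), 'joint_efforts': array([-2.01384151e-03, -5.69258451e+01, -5.00845420e+01, -2.31452395e-04,
        8.30435092e-04,  2.21464080e-05]), 'tool_pos': array([ 221.90684973, -557.44995265,  231.32955253]), 'tcp_rot': array([ 1.79998737e+02, -2.11612319e-04,  2.17030576e+01]), 'ft_force': array([ 0.25051358, -0.0486054 , -0.21043871]), 'wrist_torque': array([-0.02114457, -0.02999979, -0.04678321]), 'grip_force': 0.0, 'finger_gap': 85.27289984649737}
```

Run:
```python
import cv2
a=cv2.imread("pics/top0.png");cv2.imwrite("pics/top0b.png",cv2.resize(a[120:300,80:400],None,fx=2.5,fy=2.5,interpolation=cv2.INTER_CUBIC))
```

```text
(no output)
```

View pics/side0.png

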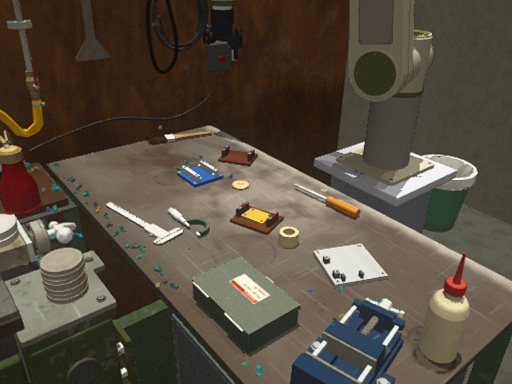

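View pics/top0b.png

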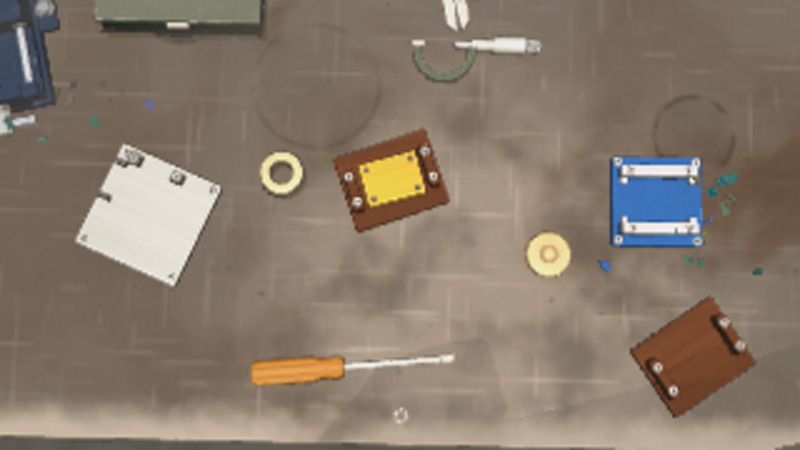

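```bash
cat > fit.py <<'E'
from h import *
from scipy.optimize import minimize
def box(x0,x1,y0,y1,z0,z1): return np.array([[x,y,z] for x in(x0,x1) for y in(y0,y1) for z in(z0,z1)],float)
M=dict(
 plate=[box(-23,23,-31,31,0,8)],
 holder=[box(-42,42,-52,52,0,8),box(-23,23,37,47,8,30),box(-23,23,-47,-37,8,30)],
 corner=[box(-76,40,-70,46,-10,0)]+[box(23,35,a,b,0,12) for a,b in((18,31),(-31,-18))]+[box(a,b,31,43,0,12) for a,b in((16.5,23),(-23,-16.5))],
 nest=[box(-48,48,-48,48,-10,0),box(25,36,-40,40,0,18),box(-36,-25,-40,40,0,18)])
S=8
def render(cam,boxes,pose,z,off,n):
    c,s=np.cos(pose[2]),np.sin(pose[2]); im=np.zeros((n[1]*S,n[0]*S),np.uint8)
    for b in boxes:
        P=np.c_[b[:,0]*c-b[:,1]*s+pose[0],b[:,0]*s+b[:,1]*c+pose[1],b[:,2]+z]
        q=(np.array([proj(cam,p) for p in P])+0.5-off)*S
        cv2.fillConvexPoly(im,cv2.convexHull((q*16).round().astype(np.int32)),255,shift=4)
    return cv2.resize(im,n,interpolation=cv2.INTER_AREA)/255.
def fit(masks,name,pose,z):
    def cost(v,sel=None):
        e=0
        for cam,m in masks:
            ys,xs=np.nonzero(m); off=np.array([xs.min()-8,ys.min()-8]); n=(int(np.ptp(xs))+17,int(np.ptp(ys))+17)
            r=render(cam,M[name],v,z,off,n); mm=np.zeros((n[1],n[0]))
            mm[ys-off[1],xs-off[0]]=1; e+=np.abs(r-mm).sum()/len(xs)
        return e
    best=None
    for dy in(-.12,0,.12):
        x0=np.array(pose)+[0,0,dy]
        r=minimize(cost,x0,method="Nelder-Mead",options=dict(initial_simplex=[x0,x0+[6,0,0],x0+[0,6,0],x0+[0,0,.12]],xatol=.02,fatol=1e-4,maxiter=120))
        if best is None or r.fun<best.fun: best=r
    return best.x,best.fun
E
cat > run1.py <<'E'
from fit import *
I=dict(holder=((526,25,-.0+.3),0),plate=((526,25,.3),8),corner=((503,290,-.37),10),nest=((508,-262,0),10))
for c in("top","side"): snapshot(c)
for n,(p,z) in I.items():
    ms=[]
    for c in("top","side"):
        for r in masks_of(c,n)[:3]:
            w=at_z(c,r["at"],z)
            ok=np.hypot(w[0]-p[0],w[1]-p[1])<60
            print(n,c,round(r["conf"],2),w.round(0)[:2],r["pixels"].sum(),ok)
            if ok and not any(k==c for k,_ in ms): ms.append((c,r["pixels"]))
    for s in [[m] for m in ms]+[ms]:
        v,f=fit(s,n,p,z); print(n,[m[0] for m in s],v[:2].round(2),np.degrees(v[2]).round(2),round(f,3))
E
time python3 run1.py
```

```text
holder top 0.9 [ 351. -291.] 1276 False
holder top 0.6 [505.  19.] 704 True
holder side 0.95 [541.  34.] 537 True
holder side 0.31 [479. 280.] 2056 FalseTraceback (most recent call last):
  File "run1.py", line 13, in <module>
    v,f=fit(s,n,p,z); print(n,[m[0] for m in s],v[:2].round(2),np.degrees(v[2]).round(2),round(f,3))
        ~~~^^^^^^^^^
  File "fit.py", line 28, in fit
    r=minimize(cost,x0,method="Nelder-Mead",options=dict(initial_simplex=[x0,x0+[6,0,0],x0+[0,6,0],x0+[0,0,.12]],xatol=.02,fatol=1e-4,maxiter=120))
    res = _minimize_neldermead(fun, x0, args, callback, bounds=bounds,
                               **options)
    fsim[j] = func(sim[j])
              ~~~~^^^^^^^^
    fx = function(np.copy(x), *(wrapper_args + args))
  File "fit.py", line 22, in cost
    r=render(cam,M[name],v,z,off,n); mm=np.zeros((n[1],n[0]))
  File "fit.py", line 14, in render
    q=(np.array([proj(cam,p) for p in P])+0.5-off)*S
                 ~~~~^^^^^^^
  File "h.py", line 11, in proj
    p=camera_params(cam); f=192/np.tan(np.radians(p["vfov"])/2)
ValueError: time passes only in moves, steps and waits

real	0m12.715s
user	0m2.865s
sys	0m0.396s
```

```bash
sed -i 's/camera_params(cam)/cp(cam)/; 4i import functools\ncp=functools.lru_cache(camera_params)' h.py; sed -i 's/^I=dict(holder=((526,25,-.0+.3),0),/I=dict(/' run1.py; cat h.py | head -8; time python3 run1.py; python3 -c "
from h import *
print(sense()['time'])"
```

```text
import numpy as np, cv2
from bench import *
from scipy.spatial.transform import Rotation as Ro
import functools
cp=functools.lru_cache(camera_params)
def ray(cam,px):
    p=cp(cam); f=192/np.tan(np.radians(p["vfov"])/2)
    R=np.array(p["R"]);t=np.array(p["t"])
plate top 0.72 [528.  22.] 392 True
plate top 0.4 [ 505. -253.] 1265 False
plate top 0.34 [480. 286.] 1927 False
plate side 0.71 [522.  17.] 274 True
plate ['top'] [526.71  24.91] 17.57 0.084
plate ['side'] [525.44  24.97] 14.03 0.273
plate ['top', 'side'] [526.27  24.65] 17.05 0.363
corner top 0.81 [484. 283.] 1951 True
corner top 0.22 [530.  25.] 400 False
corner side 0.89 [499. 293.] 2136 True
corner ['top'] [503.86 285.47] -22.69 0.029
corner ['side'] [504.26 286.56] -23.05 0.034
corner ['top', 'side'] [504.09 286.11] -22.66 0.068
nest top 0.56 [ 506. -259.] 1349 True
nest side 0.71 [ 515. -246.] 660 True
nest ['top'] [ 509.41 -256.33] 0.15 0.041
nest ['side'] [ 508.82 -258.78] -1.84 0.11
nest ['top', 'side'] [ 509.39 -256.32] 0.15 0.16
1.4
real	0m8.209s
user	0m3.889s
sys	0m0.070s
```

```bash
cat > plan.py <<'E'
from h import *
import sys
# usage: plan.py x,y,z,yaw ...   absolute targets; prints dp, angular z for each call in turn
s=sense(); p=s["tool_pos"]; R=Ro.from_euler("xyz",s["tcp_rot"],degrees=True)
print("t",round(s["time"],2),"tcp",p.round(2),s["tcp_rot"].round(2),"gap",round(s["finger_gap"],1),"grip",round(s["grip_force"],1),"F",s["ft_force"].round(1))
for a in sys.argv[1:]:
    x,y,z,w=map(float,a.split(","))
    T=Ro.from_euler("xyz",[180,0,w],degrees=True)
    print("dp",(R.inv().apply(np.array([x,y,z])-p)/200).round(4),"ang",((R.inv()*T).as_rotvec(degrees=True)/180).round(4))
    p,R=np.array([x,y,z]),T
E
python3 plan.py 330,-370,200,50 430,-160,170,80 526.5,24.9,90,107.5 526.5,24.9,14,107.5
```

```text
t 1.4 tcp [ 221.91 -557.47  231.31] [180.   -0.   21.7] gap 85.3 grip 0.0 F [ 0.  -0.2  0.6]
dp [ 0.8487 -0.671   0.1565] ang [ 0.     -0.     -0.1572]
dp [ 1.1257 -0.2919  0.15  ] ang [ 0.      0.     -0.1667]
dp [0.9942 0.3146 0.4   ] ang [ 0.      0.     -0.1528]
dp [ 0.   -0.    0.38] ang [0. 0. 0.]
```

```bash
python3 plan.py 342,-345,200,50 436,-160,170,80 526.5,24.9,90,107.5 526.5,24.9,14,107.5
```

```text
t 1.4 tcp [ 221.91 -557.47  231.31] [180.   -0.   21.7] gap 85.3 grip 0.0 F [ 0.  -0.2  0.6]
dp [ 0.9507 -0.765   0.1565] ang [ 0.     -0.     -0.1572]
dp [ 1.0107 -0.2345  0.15  ] ang [ 0.      0.     -0.1667]
dp [0.989  0.2851 0.4   ] ang [ 0.      0.     -0.1528]
dp [ 0.   -0.    0.38] ang [0. 0. 0.]
```

Call:
step_arm --targets '[{"dp": [0.95,-0.7,0.15],"angular": [0,0,-0.157],"fingers": 0},{"dp": [0.95,-0.7,0.15],"angular": [0,0,-0.157],"fingers": 0},{"dp": [0.95,-0.7,0.15],"angular": [0,0,-0.157],"fingers": 0},{"dp": [0.95,-0.7,0.15],"angular": [0,0,-0.157],"fingers": 0},{"dp": [0.95,-0.7,0.15],"angular": [0,0,-0.157],"fingers": 0},{"dp": [0.95,-0.7,0.15],"angular": [0,0,-0.157],"fingers": 0},{"dp": [0.95,-0.7,0.15],"angular": [0,0,-0.157],"fingers": 0},{"dp": [0.95,-0.7,0.15],"angular": [0,0,-0.157],"fingers": 0}]'

```text
time: 2.4
tool_pos: [346.1, -358.1, 201.4]
tcp_rot: [180.0, 0.0, 49.9]
ft_force: [0.8, 0.4, 0.0]
finger_gap: 85.7
grip_force: 0.0
```

```bash
python3 plan.py 434,-163,170,80 526.5,24.9,90,107.5 526.5,24.9,14,107.5
```

```text
t 2.4 tcp [ 346.1 -358.1  201.4] [1.7999e+02 1.0000e-02 4.9870e+01] gap 85.7 grip 0.0 F [0.8 0.4 0. ]
dp [ 1.0291 -0.2928  0.1568] ang [ 0.000e+00  1.000e-04 -1.674e-01]
dp [1.0055 0.2923 0.4   ] ang [ 0.      0.     -0.1528]
dp [ 0.   -0.    0.38] ang [0. 0. 0.]
```

Call:
step_arm --targets '[{"dp": [1.0,-0.28,0.2],"angular": [0,0,-0.167],"fingers": 0},{"dp": [1.0,-0.28,0.2],"angular": [0,0,-0.167],"fingers": 0},{"dp": [1.0,-0.28,0.2],"angular": [0,0,-0.167],"fingers": 0},{"dp": [1.0,-0.28,0.2],"angular": [0,0,-0.167],"fingers": 0},{"dp": [1.0,-0.28,0.2],"angular": [0,0,-0.167],"fingers": 0},{"dp": [1.0,-0.28,0.2],"angular": [0,0,-0.167],"fingers": 0},{"dp": [1.0,-0.28,0.2],"angular": [0,0,-0.167],"fingers": 0},{"dp": [1.0,-0.28,0.2],"angular": [0,0,-0.167],"fingers": 0}]'

```text
time: 3.4
tool_pos: [432.2, -169.0, 161.5]
tcp_rot: [180.0, 0.0, 79.9]
ft_force: [0.5, -0.8, -0.0]
finger_gap: 85.5
grip_force: 0.0
```

```bash
python3 plan.py 526.5,24.9,90,107.5 526.5,24.9,14,107.5
```

```text
t 3.4 tcp [ 432.23 -168.96  161.49] [1.7999e+02 1.0000e-02 7.9920e+01] gap 85.5 grip 0.0 F [ 0.5 -0.8 -0. ]
dp [1.0369 0.2944 0.3573] ang [ 1.000e-04  1.000e-04 -1.532e-01]
dp [ 0.   -0.    0.38] ang [0. 0. 0.]
```

Call:
step_arm --targets '[{"dp": [1.0,0.29,0.35],"angular": [0,0,-0.1532],"fingers": 0},{"dp": [1.0,0.29,0.35],"angular": [0,0,-0.1532],"fingers": 0},{"dp": [1.0,0.29,0.35],"angular": [0,0,-0.1532],"fingers": 0},{"dp": [1.0,0.29,0.35],"angular": [0,0,-0.1532],"fingers": 0},{"dp": [1.0,0.29,0.35],"angular": [0,0,-0.1532],"fingers": 0},{"dp": [1.0,0.29,0.35],"angular": [0,0,-0.1532],"fingers": 0},{"dp": [1.0,0.29,0.35],"angular": [0,0,-0.1532],"fingers": 0},{"dp": [1.0,0.29,0.35],"angular": [0,0,-0.1532],"fingers": 0}]'

```text
time: 4.4
tool_pos: [524.4, 18.0, 91.8]
tcp_rot: [180.0, 0.0, 107.5]
ft_force: [-0.7, 0.2, 0.5]
finger_gap: 85.3
grip_force: 0.0
```

```bash
python3 plan.py 526.5,24.9,9,107.5
python3 - <<'E'
from h import *
a=snapshot("top");b=snapshot("side");cv2.imwrite("pics/a1.png",cv2.resize(np.hstack([a[130:250,170:310],b[120:240,190:330]]),None,fx=2.8,fy=2.8,interpolation=cv2.INTER_CUBIC))
E
```

```text
t 4.4 tcp [524.35  17.96  91.84] [1.7995e+02 2.0000e-02 1.0751e+02] gap 85.3 grip 0.0 F [-0.7  0.2  0.5]
dp [0.03   0.0203 0.4142] ang [0.0003 0.0001 0.0001]
```

View pics/a1.png

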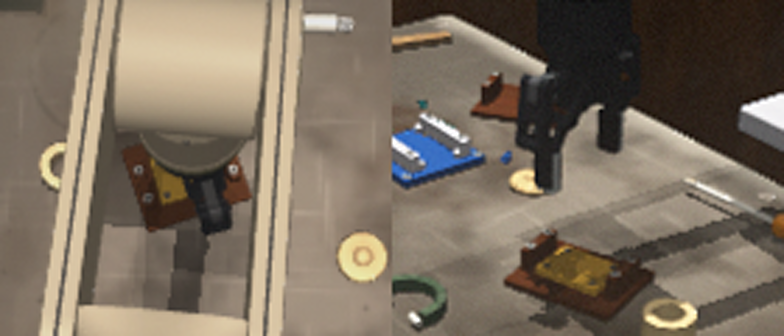

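Call:
step_arm --newtons 40 --targets '[{"dp": [0.03,0.02,0.1],"angular": [0,0,0],"fingers": 0},{"dp": [0.03,0.02,0.2],"angular": [0,0,0],"fingers": 0},{"dp": [0.03,0.02,0.3],"angular": [0,0,0],"fingers": 0},{"dp": [0.03,0.02,0.38],"angular": [0,0,0],"fingers": 0},{"dp": [0.03,0.02,0.419],"angular": [0,0,0],"fingers": 0},{"dp": [0.03,0.02,0.419],"angular": [0,0,0],"fingers": 0.3},{"dp": [0.03,0.02,0.419],"angular": [0,0,0],"fingers": 1},{"dp": [0.03,0.02,0.419],"angular": [0,0,0],"fingers": 1}]'

```text
time: 5.5
tool_pos: [527.3, 25.9, 8.7]
tcp_rot: [179.9, 0.0, 107.6]
ft_force: [-1.0, -0.3, 3.3]
finger_gap: 44.3
grip_force: 41.4
```

Call:
step_arm --targets '[{"dp": [0,0,0],"angular": [0,0,0],"fingers": 1},{"dp": [0,0,0],"angular": [0,0,0],"fingers": 1},{"dp": [0,0,0],"angular": [0,0,0],"fingers": 1},{"dp": [0,0,0],"angular": [0,0,0],"fingers": 1},{"dp": [0,0,-0.03],"angular": [0,0,0],"fingers": 1},{"dp": [0,0,-0.1],"angular": [0,0,0],"fingers": 1},{"dp": [0,0,-0.25],"angular": [0,0,0],"fingers": 1},{"dp": [0,0,-0.4],"angular": [0,0,0],"fingers": 1}]'

```text
time: 6.5
tool_pos: [525.9, 25.9, 88.8]
tcp_rot: [-180.0, -0.0, 107.6]
ft_force: [0.7, -0.9, -1.5]
finger_gap: 44.3
grip_force: 41.3
```

```bash
python3 - <<'E'
from h import *
b=snapshot("side");cv2.imwrite("pics/a2.png",cv2.resize(b[120:240,190:330],None,fx=4,fy=4,interpolation=cv2.INTER_CUBIC))
# target lay-down: seat + (-18,-18) in corner frame
w=np.radians(-22.7);c,s=np.cos(w),np.sin(w)
for d in((-18,-18),(-18,0),(0,0)): print(d,np.round([504+c*d[0]-s*d[1],286+s*d[0]+c*d[1]],2))
E
python3 plan.py 512,150,90,87 480.4,276.3,60,67.3
```

```text
(-18, -18) [480.45 276.34]
(-18, 0) [487.39 292.95]
(0, 0) [504. 286.]
t 6.55 tcp [528.79  25.82  93.65] [1.7968e+02 1.2000e-01 1.0761e+02] gap 44.2 grip 41.3 F [ 3.7 -0.8  1.5]
dp [0.6173 0.1077 0.0176] ang [0.0019 0.0003 0.1145]
dp [ 0.6224 -0.1908  0.15  ] ang [ 0.     -0.      0.1094]
```

View pics/a2.png

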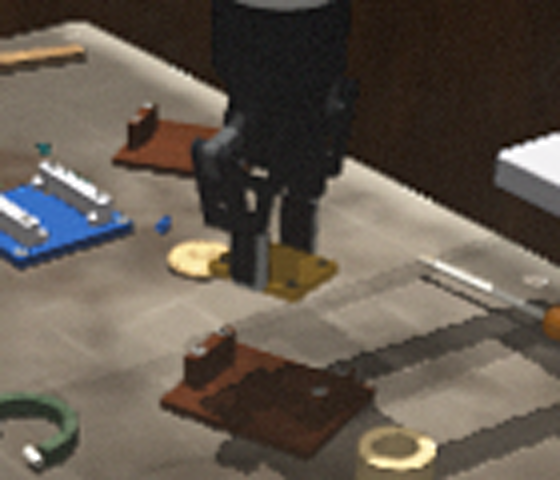

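Call:
step_arm --targets '[{"dp": [0.08,0.01,0],"angular": [0,0,0.014],"fingers": 1},{"dp": [0.22,0.04,0],"angular": [0,0,0.04],"fingers": 1},{"dp": [0.4,0.07,0],"angular": [0,0,0.07],"fingers": 1},{"dp": [0.54,0.09,0],"angular": [0,0,0.1],"fingers": 1},{"dp": [0.6,0.1,0],"angular": [0,0,0.11],"fingers": 1},{"dp": [0.62,0.1,0],"angular": [0,0,0.114],"fingers": 1},{"dp": [0.62,0.1,0],"angular": [0,0,0.114],"fingers": 1},{"dp": [0.62,0.1,0],"angular": [0,0,0.114],"fingers": 1}]'

```text
time: 7.55
tool_pos: [507.9, 149.5, 87.5]
tcp_rot: [180.0, 0.0, 87.1]
ft_force: [-0.1, 0.1, -2.5]
finger_gap: 44.2
grip_force: 41.3
```

```bash
python3 plan.py 480.4,276.3,50,67.3 480.4,276.3,11.5,67.3
```

```text
t 7.55 tcp [507.9  149.52  87.55] [1.800e+02 1.000e-02 8.707e+01] gap 44.2 grip 41.3 F [-0.1  0.1 -2.5]
dp [ 0.6261 -0.1698  0.1876] ang [0.     0.     0.1098]
dp [ 0.     -0.      0.1925] ang [0. 0. 0.]
```

Call:
step_arm --targets '[{"dp": [0.08,-0.02,0],"angular": [0,0,0.014],"fingers": 1},{"dp": [0.22,-0.06,0.03],"angular": [0,0,0.04],"fingers": 1},{"dp": [0.4,-0.1,0.08],"angular": [0,0,0.07],"fingers": 1},{"dp": [0.54,-0.15,0.13],"angular": [0,0,0.095],"fingers": 1},{"dp": [0.61,-0.165,0.17],"angular": [0,0,0.107],"fingers": 1},{"dp": [0.626,-0.17,0.187],"angular": [0,0,0.11],"fingers": 1},{"dp": [0.626,-0.17,0.187],"angular": [0,0,0.11],"fingers": 1},{"dp": [0.626,-0.17,0.187],"angular": [0,0,0.11],"fingers": 1}]'

```text
time: 8.55
tool_pos: [480.8, 276.2, 50.5]
tcp_rot: [180.0, -0.0, 67.3]
ft_force: [0.0, -0.7, -1.8]
finger_gap: 44.2
grip_force: 41.3
```

```bash
python3 plan.py 480.4,276.3,11,67.3
python3 - <<'E'
from h import *
a=snapshot("top");b=snapshot("side");cv2.imwrite("pics/a3.png",cv2.resize(np.hstack([a[140:260,70:210],b[200:320,280:420]]),None,fx=2.8,fy=2.8,interpolation=cv2.INTER_CUBIC))
E
```

```text
t 8.55 tcp [480.77 276.18  50.5 ] [ 1.7997e+02 -1.0000e-02  6.7260e+01] gap 44.2 grip 41.3 F [ 0.  -0.7 -1.8]
dp [-0.0002 -0.002   0.1975] ang [ 0.0002 -0.0001 -0.0002]
```

View pics/a3.png

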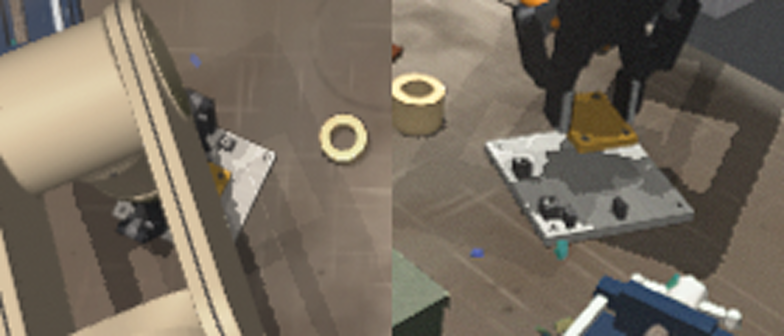

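Call:
step_arm --targets '[{"dp": [0,0,0.05],"angular": [0,0,0],"fingers": 1},{"dp": [0,0,0.1],"angular": [0,0,0],"fingers": 1},{"dp": [0,0,0.15],"angular": [0,0,0],"fingers": 1},{"dp": [0,0,0.18],"angular": [0,0,0],"fingers": 1},{"dp": [0,0,0.195],"angular": [0,0,0],"fingers": 1},{"dp": [0,0,0.2],"angular": [0,0,0],"fingers": 1},{"dp": [0,0,0.2],"angular": [0,0,0],"fingers": 1},{"dp": [0,0,0.2],"angular": [0,0,0],"fingers": 1}]'

```text
time: 9.65
tool_pos: [480.6, 277.1, 10.6]
tcp_rot: [180.0, -0.0, 67.3]
ft_force: [-2.0, -1.2, 4.7]
finger_gap: 44.4
grip_force: 41.9
```

Call:
step_arm --newtons 25 --targets '[{"dp": [0,0,0],"angular": [0,0,0],"fingers": 0.35},{"dp": [0,0,0],"angular": [0,0,0],"fingers": 0.35},{"dp": [0,0,0],"angular": [0,0,0],"fingers": 0.35},{"dp": [0,0,0],"angular": [0,0,0],"fingers": 1},{"dp": [0,0,0],"angular": [0,0,0],"fingers": 1},{"dp": [0,0,0],"angular": [0,0,0],"fingers": 1},{"dp": [0,0,0],"angular": [0,0,0],"fingers": 1},{"dp": [0,0,0],"angular": [0,0,0],"fingers": 1}]'

```text
time: 10.65
tool_pos: [480.3, 277.0, 10.2]
tcp_rot: [180.0, -0.0, 67.3]
ft_force: [0.2, 0.3, 1.3]
finger_gap: 45.0
grip_force: 26.1
```

```bash
python3 plan.py
cat > run2.py <<'E'
from fit import *
import sys
# plate fit where lying at z, from side camera (and top if visible)
x,y,w,z=map(float,sys.argv[1].split(","))
ms=[]
for c in("side","top"):
    snapshot(c)
    for r in masks_of(c,"plate")[:3]:
        q=at_z(c,r["at"],z+4)
        print(c,round(r["conf"],2),q[:2].round(0),r["pixels"].sum())
        if np.hypot(q[0]-x,q[1]-y)<35 and r["pixels"].sum()<600:
            ms.append((c,r["pixels"]));break
for m in ms:
    v,f=fit([m],"plate",(x,y,np.radians(w)),z);print(m[0],v[:2].round(2),np.degrees(v[2]).round(2),round(f,3))
E
python3 run2.py 480.4,276.3,-22.7,10
```

```text
t 10.65 tcp [480.3  276.95  10.19] [ 1.7999e+02 -1.0000e-02  6.7280e+01] gap 45.0 grip 26.1 F [0.2 0.3 1.3]
side 0.86 [480. 280.] 327
top 0.47 [484. 248.] 27
side [481.22 275.22] -19.41 0.496
top [456.4 314.3] -57.08 1.0
```

Call:
step_arm --targets '[{"dp": [0.01,0.01,0],"angular": [0,0,0],"fingers": 1},{"dp": [0.02,0.02,0],"angular": [0,0,0],"fingers": 1},{"dp": [0.03,0.03,0],"angular": [0,0,0],"fingers": 1},{"dp": [0.04,0.04,0],"angular": [0,0,0],"fingers": 1},{"dp": [0.05,0.05,0],"angular": [0,0,0],"fingers": 1},{"dp": [0.06,0.06,0],"angular": [0,0,0],"fingers": 1},{"dp": [0.07,0.07,0],"angular": [0,0,0],"fingers": 1},{"dp": [0.07,0.07,0],"angular": [0,0,0],"fingers": 1}]'

```text
time: 11.85
tool_pos: [498.4, 284.4, 10.2]
tcp_rot: [-180.0, 0.0, 67.3]
ft_force: [-1.0, -1.0, 5.0]
finger_gap: 45.2
grip_force: 26.3
```

Call:
step_arm --targets '[{"dp": [0.003,0,0],"angular": [0,0,0],"fingers": 1},{"dp": [0.006,0,0],"angular": [0,0,0],"fingers": 1},{"dp": [0.009,0,0],"angular": [0,0,0],"fingers": 1},{"dp": [0.012,0,0],"angular": [0,0,0],"fingers": 1},{"dp": [0.015,0,0],"angular": [0,0,0],"fingers": 1},{"dp": [0.018,0,0],"angular": [0,0,0],"fingers": 1},{"dp": [0.018,0,0],"angular": [0,0,0],"fingers": 1},{"dp": [0.018,0,0],"angular": [0,0,0],"fingers": 1}]'

```text
time: 12.85
tool_pos: [500.0, 287.5, 10.2]
tcp_rot: [180.0, 0.0, 67.3]
ft_force: [-1.5, -3.1, 4.4]
finger_gap: 44.9
grip_force: 26.4
```

Call:
step_arm --targets '[{"dp": [0,0.003,0],"angular": [0,0,0],"fingers": 1},{"dp": [0,0.006,0],"angular": [0,0,0],"fingers": 1},{"dp": [0,0.008,0],"angular": [0,0,0],"fingers": 1},{"dp": [0,0.01,0],"angular": [0,0,0],"fingers": 1},{"dp": [0,0.012,0],"angular": [0,0,0],"fingers": 1},{"dp": [0,0.014,0],"angular": [0,0,0],"fingers": 1},{"dp": [0,0.014,0],"angular": [0,0,0],"fingers": 1},{"dp": [0,0.014,0],"angular": [0,0,0],"fingers": 1}]'

```text
time: 13.85
tool_pos: [501.8, 287.1, 10.2]
tcp_rot: [-179.9, -0.0, 67.3]
ft_force: [-5.1, 0.2, 7.4]
finger_gap: 45.3
grip_force: 26.5
```

Call:
step_arm --targets '[{"dp": [0.003,0,0],"angular": [0,0,0],"fingers": 1},{"dp": [0.006,0,0],"angular": [0,0,0],"fingers": 1},{"dp": [0.009,0,0],"angular": [0,0,0],"fingers": 1},{"dp": [0.012,0,0],"angular": [0,0,0],"fingers": 1},{"dp": [0.014,0,0],"angular": [0,0,0],"fingers": 1},{"dp": [0.014,0,0],"angular": [0,0,0],"fingers": 1},{"dp": [0.014,0,0],"angular": [0,0,0],"fingers": 1},{"dp": [0.014,0,0],"angular": [0,0,0],"fingers": 1}]'

```text
time: 14.85
tool_pos: [501.9, 287.3, 10.1]
tcp_rot: [-179.9, 0.3, 67.3]
ft_force: [-10.7, -10.4, 17.0]
finger_gap: 45.0
grip_force: 27.5
```

Call:
step_arm --targets '[{"dp": [0,0.002,0],"angular": [0,0,0],"fingers": 1},{"dp": [0,0.004,0],"angular": [0,0,0],"fingers": 1},{"dp": [0,0.006,0],"angular": [0,0,0],"fingers": 1},{"dp": [0,0.007,0],"angular": [0,0,0],"fingers": 1},{"dp": [0,0.007,0],"angular": [0,0,0],"fingers": 1},{"dp": [0,0.007,0],"angular": [0,0,0],"fingers": 1},{"dp": [0,0.007,0],"angular": [0,0,0],"fingers": 1},{"dp": [0,0.007,0],"angular": [0,0,0],"fingers": 1}]'

```text
time: 15.85
tool_pos: [502.0, 287.3, 10.1]
tcp_rot: [-179.8, 0.3, 67.3]
ft_force: [-17.4, -8.9, 22.2]
finger_gap: 45.0
grip_force: 27.8
```

Call:
step_arm --targets '[{"dp": [-0.005,-0.005,0],"angular": [0,0,0],"fingers": 0.36},{"dp": [-0.007,-0.005,0],"angular": [0,0,0],"fingers": 0.36},{"dp": [-0.007,-0.005,0],"angular": [0,0,0],"fingers": 0.36},{"dp": [-0.007,0.0,0],"angular": [0,0,0],"fingers": 0.36},{"dp": [-0.007,0.005,0],"angular": [0,0,0],"fingers": 0.36},{"dp": [-0.007,0.01,0],"angular": [0,0,0],"fingers": 0.36},{"dp": [-0.007,0.015,0],"angular": [0,0,0],"fingers": 0.36},{"dp": [-0.007,0.0175,0],"angular": [0,0,0],"fingers": 0.36}]'

```text
time: 16.85
tool_pos: [507.5, 286.1, 10.1]
tcp_rot: [-180.0, 0.0, 67.3]
ft_force: [-1.6, 0.3, 1.3]
finger_gap: 54.4
grip_force: 0.6
```

Call:
step_arm --targets '[{"dp": [0,0.003,0],"angular": [0,0,0],"fingers": 0.36},{"dp": [0,0.006,0],"angular": [0,0,0],"fingers": 0.36},{"dp": [0,0.009,0],"angular": [0,0,0],"fingers": 0.36},{"dp": [0,0.012,0],"angular": [0,0,0],"fingers": 0.36},{"dp": [0,0.012,0],"angular": [0,0,0],"fingers": 0.36},{"dp": [0,0.012,0],"angular": [0,0,0],"fingers": 0.36},{"dp": [0,0.012,0],"angular": [0,0,0],"fingers": 0.36},{"dp": [0,0.012,0],"angular": [0,0,0],"fingers": 0.36}]'

```text
time: 17.85
tool_pos: [509.8, 285.1, 10.1]
tcp_rot: [-180.0, -0.0, 67.3]
ft_force: [-1.3, 0.3, 0.5]
finger_gap: 54.3
grip_force: 0.7
```

Call:
step_arm --targets '[{"dp": [0,0.003,0],"angular": [0,0,0],"fingers": 0.36},{"dp": [0,0.006,0],"angular": [0,0,0],"fingers": 0.36},{"dp": [0,0.009,0],"angular": [0,0,0],"fingers": 0.36},{"dp": [0,0.01,0],"angular": [0,0,0],"fingers": 0.36},{"dp": [0,0.01,0],"angular": [0,0,0],"fingers": 0.36},{"dp": [0,0.01,0],"angular": [0,0,0],"fingers": 0.36},{"dp": [0,0.01,0],"angular": [0,0,0],"fingers": 0.36},{"dp": [0,0.01,0],"angular": [0,0,0],"fingers": 0.36}]'

```text
time: 18.85
tool_pos: [509.9, 285.0, 9.9]
tcp_rot: [-179.8, 0.0, 67.3]
ft_force: [-9.8, 4.7, 5.4]
finger_gap: 54.6
grip_force: 5.0
```

Run:
```python
from h import *
b=snapshot("side");cv2.imwrite("pics/a4.png",cv2.resize(b[215:305,295:405],None,fx=6,fy=6,interpolation=cv2.INTER_CUBIC))
```

```text
(no output)
```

View pics/a4.png

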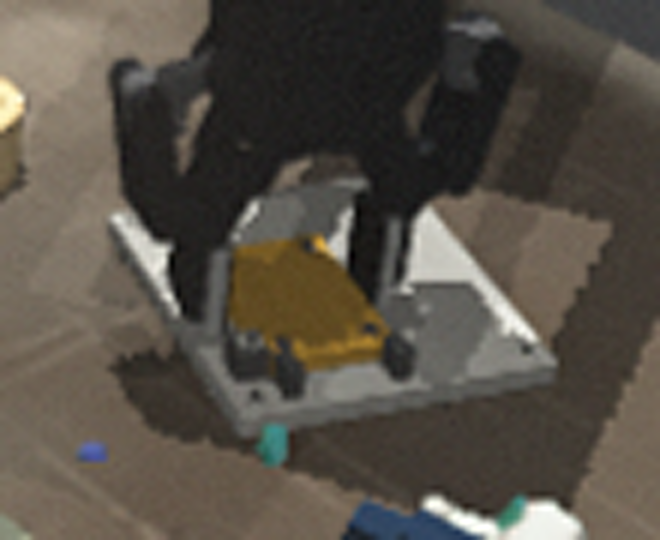

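Call:
step_arm --targets '[{"dp": [0,-0.018,0],"angular": [0,0,0],"fingers": 0.36},{"dp": [0,-0.02,0],"angular": [0,0,0],"fingers": 0},{"dp": [0,-0.02,0],"angular": [0,0,0],"fingers": 0},{"dp": [0,-0.02,-0.1],"angular": [0,0,0],"fingers": 0},{"dp": [0,-0.02,-0.35],"angular": [0,0,0],"fingers": 0},{"dp": [0,-0.02,-0.6],"angular": [0,0,0],"fingers": 0},{"dp": [-0.3,-0.02,-0.6],"angular": [0,0,-0.05],"fingers": 0},{"dp": [-0.6,-0.02,-0.6],"angular": [0,0,-0.1],"fingers": 0}]'

```text
time: 19.9
tool_pos: [462.4, 174.5, 132.9]
tcp_rot: [179.8, -0.1, 85.7]
ft_force: [0.2, -1.4, -0.5]
finger_gap: 85.6
grip_force: 0.0
```

Call:
step_arm --targets '[{"dp": [-0.2,0,0],"angular": [0,0,-0.05],"fingers": 0},{"dp": [-0.4,0,0],"angular": [0,0,-0.1],"fingers": 0},{"dp": [-0.5,0,0],"angular": [0,0,-0.16],"fingers": 0},{"dp": [-0.5,0,0],"angular": [0,0,-0.21],"fingers": 0},{"dp": [-0.5,0,0],"angular": [0,0,-0.27],"fingers": 0},{"dp": [-0.5,0,0],"angular": [0,0,-0.32],"fingers": 0},{"dp": [-0.5,0,0],"angular": [0,0,-0.37],"fingers": 0},{"dp": [-0.5,0,0],"angular": [0,0,-0.4],"fingers": 0}]'

```text
time: 20.9
tool_pos: [454.0, 75.4, 131.8]
tcp_rot: [180.0, 0.1, 157.5]
ft_force: [-0.2, 0.0, -0.2]
finger_gap: 85.5
grip_force: 0.0
```

```bash
python3 plan.py;  python3 run2.py 504,286,-22.7,10;python3 - <<'E'
from h import *
a=snapshot("top");b=snapshot("side");cv2.imwrite("pics/a5.png",cv2.resize(np.hstack([a[160:250,90:190],b[215:305,295:395]]),None,fx=4,fy=4,interpolation=cv2.INTER_CUBIC))
E
```

```text
t 20.9 tcp [453.98  75.41 131.81] [1.7995e+02 1.1000e-01 1.5750e+02] gap 85.5 grip 0.0 F [-0.2  0.  -0.2]
side 0.63 [503. 289.] 451
top 0.83 [503. 281.] 394
side [503.96 286.28] -24.55 0.18
top [504.19 285.52] -24.74 0.103
```

View pics/a5.png

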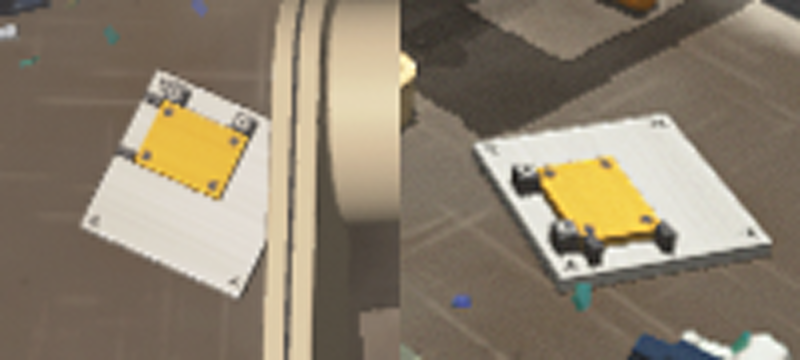

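```bash
cat > run3.py <<'E'
from fit import *
import sys
x,y,w,z=map(float,sys.argv[1].split(","))
def soft(cam):
    u,v=proj(cam,[x,y,z+4]); u,v=int(u),int(v); n=(60,60); off=np.array([u-30,v-30])
    im=np.mean([snapshot(cam).astype(float) for _ in range(4)],0)[v-30:v+30,u-30:u+30]
    d=im[...,2]-im[...,0]; d[np.hypot(*np.mgrid[-30:30,-30:30])>26]=0; 
    ratio=d/np.maximum(im[...,2],40)
    return off,n,np.clip(ratio/np.percentile(ratio[26:35,26:35],50),0,1)
D={c:soft(c) for c in sys.argv[2:]}
for c,(off,n,m) in D.items():
    m=np.where(m<.3,0,m); 
    cost=lambda v:np.abs(render(c,M["plate"],v,z,off,n)-m).sum()
    x0=np.array([x,y,np.radians(w)])
    r=min((minimize(cost,x0+[0,0,a],method="Nelder-Mead",options=dict(initial_simplex=[x0+[0,0,a],x0+[3,0,a],x0+[0,3,a],x0+[0,0,a+.06]],xatol=.01,fatol=1e-3)) for a in(-.06,0,.06)),key=lambda r:r.fun)
    print(c,r.x[:2].round(2),np.degrees(r.x[2]).round(2),round(r.fun/m.sum(),3))
E
python3 run3.py 504,286,-22.7,10 top side
sed -e 's/I=dict(.*/I=dict(corner=((503,290,-.37),10),nest=((508,-262,0),10))/' run1.py > run4.py; python3 run4.py
```

```text
top [504.2  286.56] -22.72 0.432
side [502.84 284.26] -24.35 0.4
corner top 0.61 [469. 293.] 1294 True
corner side 0.92 [480. 297.] 1764 True
corner ['top'] [504.15 286.19] -22.88 0.513
corner ['side'] [503.86 285.67] -22.57 0.262
corner ['top', 'side'] [504.13 285.9 ] -22.86 0.778
nest top 0.71 [ 510. -256.] 1281 True
nest side 0.72 [ 513. -244.] 707 True
nest ['top'] [ 510.5  -256.31] 0.05 0.057
nest ['side'] [ 508.79 -257.31] 0.34 0.066
nest ['top', 'side'] [ 509.88 -256.27] 0.18 0.13
```

```bash
python3 plan.py 504,286,90,157.3 504,286,6,157.3
```

```text
t 21.9 tcp [453.34  75.54 130.08] [-180.     -0.    157.28] gap 85.6 grip 0.0 F [ 0.4  0.  -1. ]
dp [0.1728 1.0685 0.2004] ang [-0.     -0.     -0.0001]
dp [ 0.   -0.    0.42] ang [0. 0. 0.]
```

Call:
step_arm --targets '[{"dp": [0.02,0.1,0],"angular": [0,0,0],"fingers": 0},{"dp": [0.06,0.35,0.05],"angular": [0,0,0],"fingers": 0},{"dp": [0.1,0.6,0.1],"angular": [0,0,0],"fingers": 0},{"dp": [0.15,0.85,0.17],"angular": [0,0,0],"fingers": 0},{"dp": [0.173,1.0,0.2],"angular": [0,0,0],"fingers": 0},{"dp": [0.173,1.0,0.2],"angular": [0,0,0],"fingers": 0},{"dp": [0.173,1.0,0.2],"angular": [0,0,0],"fingers": 0},{"dp": [0.173,1.0,0.2],"angular": [0,0,0],"fingers": 0}]'

```text
time: 22.9
tool_pos: [498.8, 272.4, 90.4]
tcp_rot: [180.0, 0.0, 157.2]
ft_force: [0.2, 0.5, 0.4]
finger_gap: 85.4
grip_force: 0.0
```

```bash
python3 plan.py 504,286,6,157.3
```

```text
t 22.9 tcp [498.85 272.42  90.43] [1.8000e+02 2.0000e-02 1.5722e+02] gap 85.4 grip 0.0 F [0.2 0.5 0.4]
dp [0.0027 0.0725 0.4222] ang [ 0.      0.0001 -0.0005]
```

Call:
step_arm --targets '[{"dp": [0.003,0.05,0.03],"angular": [0,0,0],"fingers": 0},{"dp": [0.003,0.072,0.12],"angular": [0,0,0],"fingers": 0},{"dp": [0.003,0.072,0.22],"angular": [0,0,0],"fingers": 0},{"dp": [0.003,0.072,0.32],"angular": [0,0,0],"fingers": 0},{"dp": [0.003,0.072,0.39],"angular": [0,0,0],"fingers": 0},{"dp": [0.003,0.072,0.418],"angular": [0,0,0],"fingers": 0},{"dp": [0.003,0.072,0.418],"angular": [0,0,0],"fingers": 0.16},{"dp": [0.003,0.072,0.418],"angular": [0,0,0],"fingers": 0.16}]'

```text
time: 23.9
tool_pos: [504.4, 287.2, 7.4]
tcp_rot: [179.9, 0.1, 157.3]
ft_force: [-0.1, -0.3, -0.1]
finger_gap: 71.7
grip_force: 0.0
```

Call:
step_arm --targets '[{"dp": [0,0.004,0],"angular": [0,0,0],"fingers": 0.16},{"dp": [0,0.008,0],"angular": [0,0,0],"fingers": 0.16},{"dp": [0,0.012,0],"angular": [0,0,0],"fingers": 0.16},{"dp": [0,0.016,0],"angular": [0,0,0],"fingers": 0.16},{"dp": [0,0.02,0],"angular": [0,0,0],"fingers": 0.16},{"dp": [0,0.024,0],"angular": [0,0,0],"fingers": 0.16},{"dp": [0,0.024,0],"angular": [0,0,0],"fingers": 0.16},{"dp": [0,0.024,0],"angular": [0,0,0],"fingers": 0.16}]'

```text
time: 24.9
tool_pos: [505.3, 290.8, 6.4]
tcp_rot: [-179.9, -0.0, 157.3]
ft_force: [-1.4, -5.0, 3.0]
finger_gap: 72.0
grip_force: 2.7
```

Call:
step_arm --targets '[{"dp": [0,0.003,0],"angular": [0,0,0],"fingers": 0.16},{"dp": [0,0.006,0],"angular": [0,0,0],"fingers": 0.16},{"dp": [0,0.008,0],"angular": [0,0,0],"fingers": 0.16},{"dp": [0,0.008,0],"angular": [0,0,0],"fingers": 0.16},{"dp": [0,0.008,0],"angular": [0,0,0],"fingers": 0.16},{"dp": [0,0.008,0],"angular": [0,0,0],"fingers": 0.16},{"dp": [0,0.008,0],"angular": [0,0,0],"fingers": 0.16},{"dp": [0,0.008,0],"angular": [0,0,0],"fingers": 0.16}]'

```text
time: 25.9
tool_pos: [505.3, 291.0, 6.2]
tcp_rot: [-179.8, -0.0, 157.3]
ft_force: [-5.3, -10.7, 7.5]
finger_gap: 71.3
grip_force: 6.0
```

Call:
step_arm --targets '[{"dp": [0,-0.02,0],"angular": [0,0,0],"fingers": 0},{"dp": [0,-0.03,0],"angular": [0,0,0],"fingers": 0},{"dp": [0,-0.03,-0.05],"angular": [0,0,0],"fingers": 0},{"dp": [0,-0.03,-0.2],"angular": [0,0,0],"fingers": 0},{"dp": [0,-0.03,-0.4],"angular": [0,0,0],"fingers": 0},{"dp": [0,-0.03,-0.45],"angular": [0,0,0],"fingers": 0},{"dp": [0,-0.03,-0.45],"angular": [0,0,0],"fingers": 0},{"dp": [0,-0.03,-0.45],"angular": [0,0,0],"fingers": 0}]'

```text
time: 26.9
tool_pos: [502.9, 286.9, 95.0]
tcp_rot: [-179.9, -0.1, 157.3]
ft_force: [1.0, 0.0, -0.5]
finger_gap: 85.4
grip_force: 0.0
```

```bash
python3 plan.py 504,286,6,157.3;  python3 run2.py 504,286,-22.7,10;python3 - <<'E'
from h import *
a=snapshot("top");b=snapshot("side");cv2.imwrite("pics/a6.png",cv2.resize(b[215:295,300:400],None,fx=7,fy=7,interpolation=cv2.INTER_CUBIC))
E
```

```text
t 26.9 tcp [502.9  286.91  95.02] [-1.7991e+02 -9.0000e-02  1.5728e+02] gap 85.4 grip 0.0 F [ 1.   0.  -0.5]
dp [-0.0075 -0.0014  0.4451] ang [-0.0005 -0.0005 -0.0001]
side 0.93 [512. 296.] 407
side [502.93 284.09] -29.6 0.287
```

View pics/a6.png

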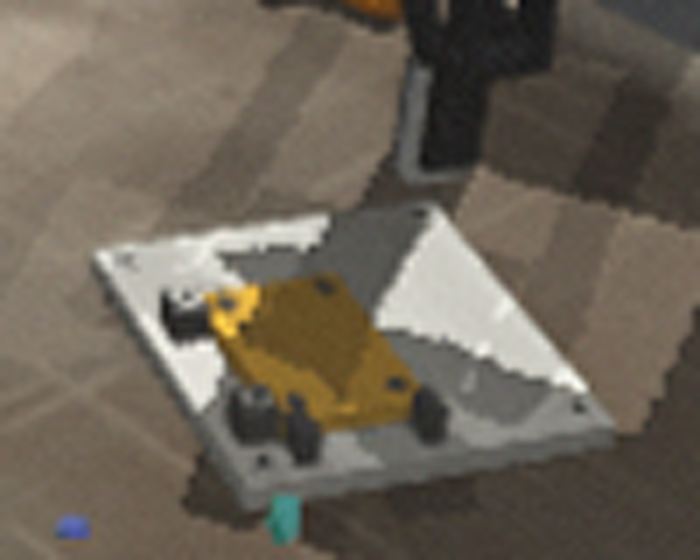

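Call:
step_arm --newtons 50 --targets '[{"dp": [0,0,0.1],"angular": [0,0,0],"fingers": 0},{"dp": [0,0,0.2],"angular": [0,0,0],"fingers": 0},{"dp": [0,0,0.3],"angular": [0,0,0],"fingers": 0},{"dp": [0,0,0.4],"angular": [0,0,0],"fingers": 0},{"dp": [0,0,0.452],"angular": [0,0,0],"fingers": 0},{"dp": [0,0,0.452],"angular": [0,0,0],"fingers": 0},{"dp": [0,0,0.452],"angular": [0,0,0],"fingers": 1},{"dp": [0,0,0.452],"angular": [0,0,0],"fingers": 1}]'

```text
time: 28.2
tool_pos: [504.1, 286.1, 7.5]
tcp_rot: [-179.9, 0.0, 157.3]
ft_force: [-4.7, -10.3, 8.9]
finger_gap: 60.1
grip_force: 53.8
```

Call:
step_arm --targets '[{"dp": [0,0,0],"angular": [0,0,0],"fingers": 1},{"dp": [0,0,0],"angular": [0,0,0],"fingers": 1},{"dp": [0,0,0],"angular": [0,0,0],"fingers": 1},{"dp": [0,0,0],"angular": [0,0,0],"fingers": 1},{"dp": [0,0,0],"angular": [0,0,0],"fingers": 1},{"dp": [0,0,0],"angular": [0,0,0],"fingers": 1},{"dp": [0,0,-0.02],"angular": [0,0,0],"fingers": 1},{"dp": [0,0,-0.04],"angular": [0,0,0],"fingers": 1}]'

```text
time: 29.2
tool_pos: [503.2, 286.4, 13.9]
tcp_rot: [-179.9, -0.0, 157.3]
ft_force: [-1.7, -4.6, -4.3]
finger_gap: 60.0
grip_force: 54.7
```

Call:
step_arm --targets '[{"dp": [0,0,-0.05],"angular": [0,0,0],"fingers": 1},{"dp": [0,0,-0.15],"angular": [0,0,0],"fingers": 1},{"dp": [0,0,-0.3],"angular": [0,0,0],"fingers": 1},{"dp": [0,0,-0.4],"angular": [0,0,0],"fingers": 1},{"dp": [0,0,-0.45],"angular": [0,0,0],"fingers": 1},{"dp": [0,0,-0.45],"angular": [0,0,0],"fingers": 1},{"dp": [0,0,-0.45],"angular": [0,0,0],"fingers": 1},{"dp": [0,0,-0.45],"angular": [0,0,0],"fingers": 1}]'

```text
time: 30.2
tool_pos: [503.1, 286.9, 102.8]
tcp_rot: [-179.9, -0.1, 157.3]
ft_force: [0.5, 0.6, -1.6]
finger_gap: 60.1
grip_force: 55.0
```

```bash
python3 plan.py 504,100,100,165 505,-90,100,172 509.5,-256.5,80,180.1
```

```text
t 30.2 tcp [503.08 286.9  102.76] [-1.7991e+02 -8.0000e-02  1.5728e+02] gap 60.1 grip 55.0 F [ 0.5  0.6 -1.6]
dp [-0.3652 -0.8602  0.0146] ang [-0.0005 -0.0005 -0.0429]
dp [-0.2507 -0.9163 -0.    ] ang [ 0.      0.     -0.0389]
dp [-0.1381 -0.8213  0.1   ] ang [ 0.     0.    -0.045]
```

Call:
step_arm --targets '[{"dp": [-0.04,-0.1,0],"angular": [0,0,-0.005],"fingers": 1},{"dp": [-0.11,-0.26,0],"angular": [0,0,-0.012],"fingers": 1},{"dp": [-0.2,-0.46,0],"angular": [0,0,-0.022],"fingers": 1},{"dp": [-0.28,-0.66,0],"angular": [0,0,-0.032],"fingers": 1},{"dp": [-0.34,-0.8,0],"angular": [0,0,-0.039],"fingers": 1},{"dp": [-0.365,-0.86,0],"angular": [0,0,-0.043],"fingers": 1},{"dp": [-0.365,-0.86,0],"angular": [0,0,-0.043],"fingers": 1},{"dp": [-0.365,-0.86,0],"angular": [0,0,-0.043],"fingers": 1}]'

```text
time: 31.2
tool_pos: [504.5, 100.9, 103.7]
tcp_rot: [180.0, -0.0, 165.0]
ft_force: [0.0, 0.2, -2.6]
finger_gap: 60.0
grip_force: 55.1
```

Call:
step_arm --targets '[{"dp": [-0.03,-0.1,0],"angular": [0,0,-0.004],"fingers": 1},{"dp": [-0.08,-0.28,0],"angular": [0,0,-0.012],"fingers": 1},{"dp": [-0.14,-0.5,0],"angular": [0,0,-0.021],"fingers": 1},{"dp": [-0.19,-0.7,0],"angular": [0,0,-0.03],"fingers": 1},{"dp": [-0.23,-0.85,0],"angular": [0,0,-0.036],"fingers": 1},{"dp": [-0.25,-0.916,0],"angular": [0,0,-0.039],"fingers": 1},{"dp": [-0.25,-0.916,0],"angular": [0,0,-0.039],"fingers": 1},{"dp": [-0.25,-0.916,0],"angular": [0,0,-0.039],"fingers": 1}]'

```text
time: 32.2
tool_pos: [505.7, -88.3, 103.9]
tcp_rot: [180.0, -0.0, 172.1]
ft_force: [-0.8, 0.7, -2.6]
finger_gap: 60.0
grip_force: 55.1
```

```bash
python3 plan.py 509.5,-256.5,60,180.15
```

```text
t 32.2 tcp [505.73 -88.25 103.92] [ 1.7997e+02 -2.0000e-02  1.7208e+02] gap 60.0 grip 55.1 F [-0.8  0.7 -2.6]
dp [-0.1348 -0.8307  0.2191] ang [ 0.0002 -0.0001 -0.0449]
```

Call:
step_arm --targets '[{"dp": [-0.02,-0.1,0],"angular": [0,0,-0.005],"fingers": 1},{"dp": [-0.04,-0.25,0.02],"angular": [0,0,-0.013],"fingers": 1},{"dp": [-0.07,-0.45,0.08],"angular": [0,0,-0.024],"fingers": 1},{"dp": [-0.1,-0.64,0.14],"angular": [0,0,-0.034],"fingers": 1},{"dp": [-0.125,-0.78,0.2],"angular": [0,0,-0.042],"fingers": 1},{"dp": [-0.135,-0.83,0.22],"angular": [0,0,-0.045],"fingers": 1},{"dp": [-0.135,-0.83,0.22],"angular": [0,0,-0.045],"fingers": 1},{"dp": [-0.135,-0.83,0.22],"angular": [0,0,-0.045],"fingers": 1}]'

```text
time: 33.2
tool_pos: [509.9, -256.4, 60.5]
tcp_rot: [180.0, 0.0, -179.8]
ft_force: [-0.3, -0.1, -2.1]
finger_gap: 60.2
grip_force: 55.1
```

```bash
python3 plan.py 509.5,-256.5,45,180.15; python3 run2.py 509,-257,0,62.8
python3 - <<'E'
from h import *
a=snapshot("top");b=snapshot("side");cv2.imwrite("pics/a7.png",cv2.resize(np.hstack([a[150:240,300:390],b[130:220,155:245]]),None,fx=4.4,fy=4.4,interpolation=cv2.INTER_CUBIC))
E
```

```text
t 33.2 tcp [ 509.91 -256.41   60.5 ] [ 1.7999e+02  2.0000e-02 -1.7982e+02] gap 60.2 grip 55.1 F [-0.3 -0.1 -2.1]
dp [ 0.0021 -0.0004  0.0775] ang [0.0001 0.0001 0.0002]
side 0.59 [ 521. -267.] 137
top 0.42 [ 494. -262.] 25
side [ 521.58 -262.7 ] -30.8 0.462
top [ 558.33 -207.67] -93.97 1.0
```

View pics/a7.png

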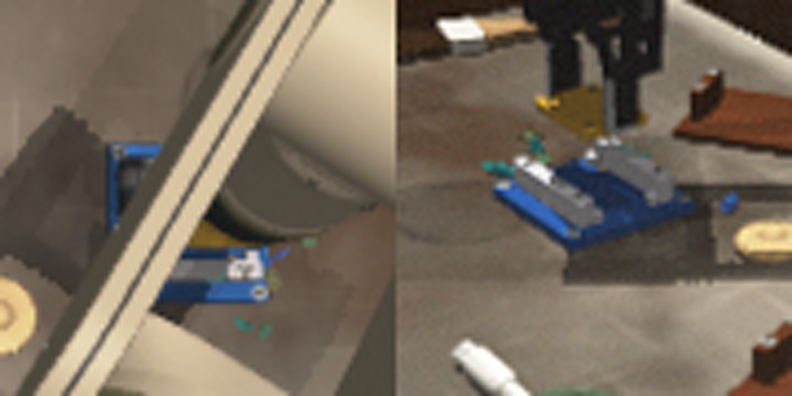

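Call:
step_arm --targets '[{"dp": [0.0015,-0.002,0.04],"angular": [0,0,0],"fingers": 1},{"dp": [0.0015,-0.002,0.08],"angular": [0,0,0],"fingers": 1},{"dp": [0.0015,-0.002,0.12],"angular": [0,0,0],"fingers": 1},{"dp": [0.0015,-0.002,0.15],"angular": [0,0,0],"fingers": 1},{"dp": [0.0015,-0.002,0.18],"angular": [0,0,0],"fingers": 1},{"dp": [0.0015,-0.002,0.2],"angular": [0,0,0],"fingers": 1},{"dp": [0.0015,-0.002,0.21],"angular": [0,0,0],"fingers": 1},{"dp": [0.0015,-0.002,0.21],"angular": [0,0,0],"fingers": 1}]'

```text
time: 34.5
tool_pos: [509.2, -258.0, 18.1]
tcp_rot: [180.0, -0.0, -179.9]
ft_force: [-0.5, 1.4, -1.9]
finger_gap: 59.9
grip_force: 55.1
```

Call:
step_arm --targets '[{"dp": [0,0,0.005],"angular": [0,0,0],"fingers": 1},{"dp": [0,0,0.01],"angular": [0,0,0],"fingers": 1},{"dp": [0,0,0.015],"angular": [0,0,0],"fingers": 1},{"dp": [0,0,0.02],"angular": [0,0,0],"fingers": 1},{"dp": [0,0,0.025],"angular": [0,0,0],"fingers": 1},{"dp": [0,0,0.03],"angular": [0,0,0],"fingers": 1},{"dp": [0,0,0.03],"angular": [0,0,0],"fingers": 1},{"dp": [0,0,0.03],"angular": [0,0,0],"fingers": 1}]'

```text
time: 35.5
tool_pos: [509.1, -258.0, 12.1]
tcp_rot: [180.0, -0.0, -179.9]
ft_force: [0.0, 0.7, -1.9]
finger_gap: 59.8
grip_force: 55.1
```

Call:
step_arm --targets '[{"dp": [0,0,0.004],"angular": [0,0,0],"fingers": 1},{"dp": [0,0,0.008],"angular": [0,0,0],"fingers": 1},{"dp": [0,0,0.012],"angular": [0,0,0],"fingers": 1},{"dp": [0,0,0.016],"angular": [0,0,0],"fingers": 1},{"dp": [0,0,0.02],"angular": [0,0,0],"fingers": 1},{"dp": [0,0,0.022],"angular": [0,0,0],"fingers": 1},{"dp": [0,0,0.024],"angular": [0,0,0],"fingers": 1},{"dp": [0,0,0.024],"angular": [0,0,0],"fingers": 1}]'

```text
time: 36.5
tool_pos: [509.3, -258.1, 7.6]
tcp_rot: [-180.0, 0.0, -179.9]
ft_force: [-1.2, 0.8, 1.7]
finger_gap: 59.9
grip_force: 55.5
```

Call:
step_arm --targets '[{"dp": [0,0,0.002],"angular": [0,0,0],"fingers": 1},{"dp": [0,0,0.002],"angular": [0,0,0],"fingers": 1},{"dp": [0,0,0.002],"angular": [0,0,0],"fingers": 0.2},{"dp": [0,0,0.002],"angular": [0,0,0],"fingers": 0.1},{"dp": [0,0,0.002],"angular": [0,0,0],"fingers": 0},{"dp": [0,0,0.002],"angular": [0,0,0],"fingers": 0},{"dp": [0,0,0.002],"angular": [0,0,0],"fingers": 0},{"dp": [0,0,0],"angular": [0,0,0],"fingers": 0}]'

```text
time: 37.5
tool_pos: [509.1, -258.0, 7.3]
tcp_rot: [180.0, -0.0, -179.9]
ft_force: [-0.4, -0.1, -0.2]
finger_gap: 85.4
grip_force: 0.0
```

Call:
step_arm --targets '[{"dp": [0,0,-0.05],"angular": [0,0,0],"fingers": 0},{"dp": [0,0,-0.15],"angular": [0,0,0],"fingers": 0},{"dp": [0,0,-0.35],"angular": [0,0,0],"fingers": 0},{"dp": [0,0,-0.55],"angular": [0,0,0],"fingers": 0},{"dp": [0,0.2,-0.6],"angular": [0,0,0],"fingers": 0},{"dp": [0,0.5,-0.6],"angular": [0,0,0],"fingers": 0},{"dp": [0,0.8,-0.6],"angular": [0,0,0],"fingers": 0},{"dp": [0,0.9,-0.6],"angular": [0,0,0],"fingers": 0}]'

```text
time: 38.5
tool_pos: [509.1, -75.3, 129.1]
tcp_rot: [180.0, 0.1, -179.7]
ft_force: [-0.2, -0.7, 0.3]
finger_gap: 85.1
grip_force: 0.0
```

Call:
step_arm --targets '[{"dp": [0,0.1,0],"angular": [0,0,0],"fingers": 0},{"dp": [0,0.3,0],"angular": [0,0,0],"fingers": 0},{"dp": [0,0.5,0],"angular": [0,0,0],"fingers": 0},{"dp": [0,0.7,0],"angular": [0,0,0],"fingers": 0},{"dp": [0,0.7,0],"angular": [0,0,0],"fingers": 0},{"dp": [0,0.7,0],"angular": [0,0,0],"fingers": 0},{"dp": [0,0.7,0],"angular": [0,0,0],"fingers": 0},{"dp": [0,0.7,0],"angular": [0,0,0],"fingers": 0}]'

```text
time: 39.5
tool_pos: [508.5, 61.0, 127.4]
tcp_rot: [-180.0, 0.0, -179.9]
ft_force: [0.2, -0.4, -0.1]
finger_gap: 85.2
grip_force: 0.0
```

```bash
python3 run2.py 509,-257,0,10
python3 - <<'E'
from h import *
a=snapshot("top");b=snapshot("side");cv2.imwrite("pics/a8.png",cv2.resize(np.hstack([a[160:240,300:380],b[135:215,160:240]]),None,fx=5,fy=5,interpolation=cv2.INTER_CUBIC))
print(sense()["time"],sense()["tool_pos"])
E
```

```text
side 0.42 [ 512. -259.] 152
top 0.88 [ 502. -265.] 402
side [ 503.2  -258.09] -20.91 0.39
top [ 510.41 -258.65] -0.25 0.066
39.8 [508.3547523   61.81450114 127.25304147]
```

View pics/a8.png

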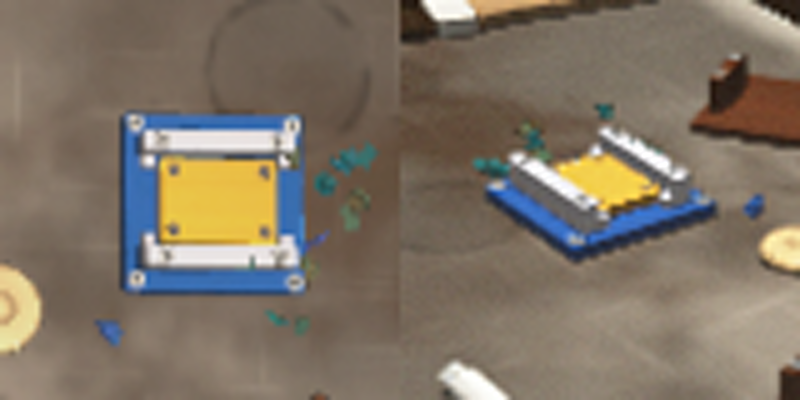

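```bash
python3 -c "
from bench import *
print(hand_in())"
```

```text
the job is handed in; nothing more can be done
None
```

I slid the brass plate against both fences and let it go. I then took it by its short ends, lowered it flat into the blue nest and released it, handing the job in at about 40 s; how firmly it sat in the corner is judged only from push forces and one side view.

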